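Flat bar from the stock bin onto the sloping rest

TASK

Pick the pale flat bar out of the blue stock bin and lean it lengthwise on the rest with the green ledge, lying flat on the slope between the guide cheeks with its lower end down against the ledge. Do not drop it, keep the other parts in the bin, and leave the oil bottle and the black box where they stand.

Things in the scene. Friction and masses are not known exactly. Their poses are not given: they have to be found in the camera images.
- flat_bar: The part to move: pale grey-brown flat steel bar, 30 x 120 x 8 mm (x, y, z), about 0.22 kg, lying flat on the bin's floor. Origin at the centre of its underside; y along its length, x across its width, z up. Both ends are alike. It may have any of the bin's three long places.
- bin: Blue open stock bin, fixed to the bench, 210 x 270 x 55 mm outside (x, y, z), walls and floor 4 mm thick (the parts lie 4 mm above the bench). Origin at the centre of its underside, z up; a paper label is on its -x side.
- green_rest: Fixed rest with GREEN ledge and cheeks, dark base 150 x 100 mm, 112 mm high. Origin on the bench (base from x = -70 to +80 mm), x points from its low front to its high back, z up. Its face is 96 mm wide up to 30 mm from the ledge; above that a bare strip 22 mm wide, to 125 mm up the slope, carries the bar, so that fingers pass beside it.
- green_face: Sloping face of the green rest, 40 degrees up from level. Origin: middle of the line where surface and stop ledge meet, 30 mm above the bench, 50 mm in front (-x) of the rest's origin. x runs up the slope, y across, z out of the surface. Ledge at x < 0, 12 mm high; cheeks 12 mm high from x = 0 to 30, inner sides at y = +-20 mm. A seated bar has its middle at x = 60 mm, y = 0.
- red_rest: Fixed rest of the same build with RED ledge and cheeks; stays empty. Origin and axes as for the green rest. The two rests may change places.
- chisel: Dark cold chisel in the bin, 21 x 160 x 15 mm, length along y. Origin at the centre of its underside. Stays in the bin.
- big_bolt: Grey hexagon-head bolt in the bin, 29 x 81 x 26 mm, length along y. Origin at the centre of its underside. Stays in the bin.
- nut: Rusty brown hexagon nut in the bin, 30 x 34 x 16 mm. Origin at the centre of its underside. Stays in the bin.
- small_nut: Small pale hexagon nut in the bin, 24 x 27 x 13 mm. Origin at the centre of its underside. Stays in the bin.
- small_nut_2: A second small nut like the first, 24 x 27 x 13 mm, in the bin. Origin at the centre of its underside. Stays in the bin.
- tiny_nut: Smallest pale hexagon nut in the bin, 21 x 24 x 11 mm. Origin at the centre of its underside. Stays in the bin.
- oil_bottle: Blue oil bottle with a yellow spout, upright, 66 mm across, 203 mm high. Origin at the centre of its underside. Leave alone.
- black_box: Small black carton, 62 x 69 x 56 mm. Origin at the centre of its underside. Leave alone.
Mind the look-alikes: they are no part of the job. What is shaped like the chisel but brown is not meant.

How it is judged:
By the outcome, as a careful person would: the job done as asked, in the order asked, and still so for the second after the job is handed in, with the robot touching nothing.
It also fails if it takes over 40 s, if anything falls off the work surface, if the arm or the gripper's body presses on something with over 40 N, if the wrist force passes 120 N, or if a joint passes its speed limit or range.

ROBOT

A 7-joint arm with a two-finger parallel gripper is mounted at the origin on a cart in front of the work surface, level with it; the furniture and walls round the work are solid. World frame = base frame: x ahead of the robot, y to its left, z up, the work surface at z = 0. Lengths are in m, angles in rad, forces in N, time in s.
With the tool pointing down it reaches from about 0.4 to 0.85 m from the base axis. Payload 4.4 kg.
Tool frame: the origin (TCP) lies at the very end of the fingers, on their centre line; the grasp point (between the pads) lies ctrl.pinch_z behind it (ctrl.pinch_z is the distance from the TCP to the grasp point, in m); z points along the fingers, y is the line along which they close (so a half turn about z gives the same grasp; the last joint's range is limited). The gripper opens to 94 mm and grips with 3 to 60 N. Pads are 16 mm wide; open, the fingers measure 119 mm over their backs; the gripper's body (75 mm by 177 mm) begins 78 mm behind the grasp point.
Start: joints at [-1.189, 0.628, 0.038, 1.517, -0.027, 0.996, -0.02], TCP at [0.281, 0.586, 0.205] pointing down, gripper open.
Joint ranges: [-3.06, 3.06], [-0.37, 2.12], [-1.25, 1.32], [0.18, 2.47], [-1.1, 4.24], [0.23, 1.98], [-2.94, 2.94]. Speed limits (rad/s): [2.57, 2.57, 3.14, 3.14, 3.14, 3.14, 3.14].

INTERFACE

Orientations are given as a unit quaternion [w, x, y, z].
In Python, from plant import ctrl gives the robot as it stands.
- The arm moves only by the tool move_arm, never from a script. Its arguments are lists of equal length, an entry for each row: "slide": the shift along the tool's x, y, z each as a share of 1 m, from -1 to 1, a list of three; "twist": the turn, a rotation vector about the tool's x, y, z each as a share of 45 degrees, from -1 to 1, a list of three; "fingers": the gripper command: -1 is fully open, 1 is shut, values between are in proportion. In form: {"slide": [[x, y, z], ...], "twist": [[rx, ry, rz], ...], "fingers": [fingers, ...]}. A call has 1 to 12 rows; each row is the pose to reach, as a shift and turn from the pose commanded when the call began, along the tool's axes at that moment; what a row does not reach only later rows make up. A row lasts 1/12 s, in which the tool goes at most 41.7 mm and 7.16 degrees, less where a joint would pass 70% of its speed; a pose out of reach is approached as far as the arm can. A call with a number of a shift or a turn outside -1 to 1 is refused whole. A call with a gripper value outside its range is refused whole. The fingers move at their own pace and stop on an object; the grip force is fixed at half the most. Time passes only in rows, so rows that repeat a pose let the fingers close. It gives the time, the measured TCP pose, the force, the opening and the grip force at its end, in the units of the state.
- ctrl.sense(): the state, without advancing time (a new reading comes with each control period).
- ctrl.get_image(name): name is "side" or "top"; returns a dict with "color" (400x640x3 uint8, red, green, blue), "range_z" (400x640 float32, m along the optical axis (not along the pixel's ray), 0 where there is no reading), "intrinsics" (3x3 intrinsics, pixels), "rvec" (rotation vector, rad) and "tvec" (3), from world to camera coordinates, as OpenCV has them. Camera axes: x right, y down, z forward; pixel columns grow to the right and rows downward; lengths in m; the calibration is good to about 2 mm. A picture is of the moment at which its call begins.
- ctrl.finish_job(): hands the job in; it is judged then, once.
The state is a dict: "t": time; "qpos": joint angles; "joint_vel": joint speeds; "effort": joint torques, N m; "ee_pos": TCP position; "eef_rot": TCP orientation; "ft_force": force on the tool from outside, world axes, zero at the start; "wrist_torque": the same for the moment, N m; "grip_width": finger opening in m; "grip_force": force on a finger pad.
Only numpy, scipy, OpenCV 4.12 (cv2) and the standard library are available. Lean on these libraries where they do the work, as an engineer would, in place of code of your own. Each camera call takes 0.05 s, during which the arm holds its last target. There are 200 camera calls.

## Working session

There is one attempt and no reset: what is moved stays moved. The work goes in short steps, Python scripts to look and compute and a tool call to move; the robot and the scene stay as the last step left them, time stands still between calls to the robot, and variables do not carry over. Pictures are saved under pics/ and viewed, at most 10 in all, crops included, and the job is handed in when it is done.

Besides the shell and the picture viewer there is one more tool, called after "Emit:" as name(argument=value, ...) on one line, values as JSON. move_arm: Moves the arm, as the interface text tells. Its arguments: {"type":"object","properties":{"slide":{"type":"array"},"twist":{"type":"array"},"fingers":{"type":"array"}},"required":["slide","twist","fingers"]}

```bash
mkdir -p pics; ls
cat > h.py <<'E'
import numpy as np, cv2
from plant import ctrl
def cam(n):
    d=ctrl.get_image(n); R=cv2.Rodrigues(np.array(d["rvec"],float))[0]; return d,np.array(d["intrinsics"]),R,np.array(d["tvec"],float).ravel()
def plane(c,uv,z):
    d,K,R,t=c; C=-R.T@t; r=R.T@np.linalg.inv(K)@np.array([uv[0],uv[1],1.]); return C+r*(z-C[2])/r[2]
def cloud(c):
    d,K,R,t=c; Z=d["range_z"].astype(float); v,u=np.mgrid[:Z.shape[0],:Z.shape[1]]
    P=np.stack([(u-K[0,2])/K[0,0]*Z,(v-K[1,2])/K[1,1]*Z,Z],-1); W=(P-t)@R; W[Z==0]=np.nan; return W
def save(n,im): cv2.imwrite("pics/"+n+".png",im[...,::-1])
E
python3 - <<'E'
from h import *
for n in("top","side"):
    c=cam(n); save(n+"0",c[0]["color"]); print(n,-c[2].T@c[3],c[1][0,0])
s=ctrl.sense(); print(s["ee_pos"],s["eef_rot"],s["grip_width"],ctrl.pinch_z,s["t"])
E
```

```text
pics
top [ 0.37244683 -0.00846653  1.83029046] 497.12861853199973
side [ 0.25229313 -1.09899682  0.72231529] 389.8649682903271
[0.28114782 0.58540572 0.204663  ] [-1.72537027e-04  2.22011344e-01  9.75043727e-01 -8.14417560e-04] 0.09435179528117836 0.0188 0.1
```

View pics/top0.png

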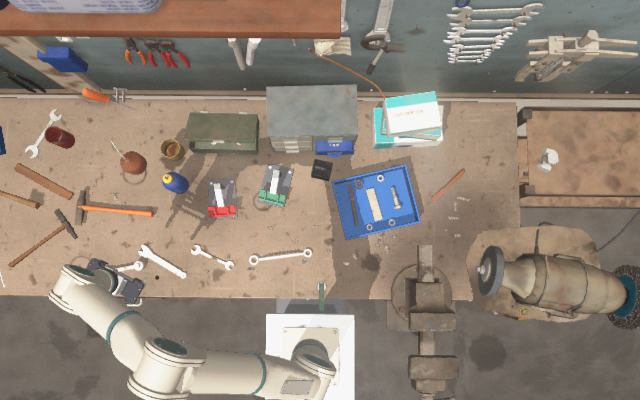

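View pics/side0.png

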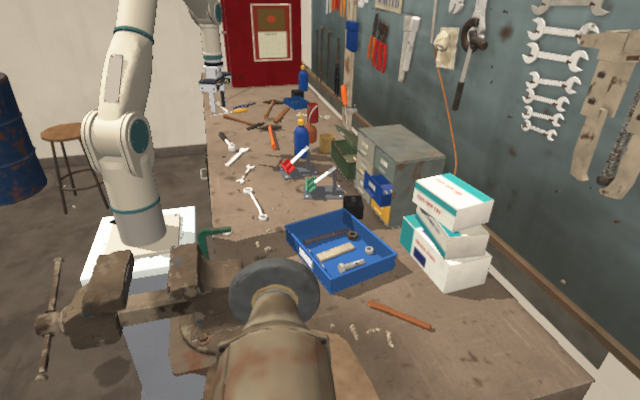

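The top view shows the bin around (376,202). It holds the chisel (353,206), the pale bar (374,204), the bolt (396,197) and small nuts. The green rest is at (274,187), red rest (222,200), black box (321,168) and bottle (175,183). The side view agrees, with the bar at (336,252) between the chisel and the bolt. Next I measure and confirm with an enlarged crop.

Run:
```python
from h import *
c=cam("top"); im=c[0]["color"]; W=cloud(c)
hsv=cv2.cvtColor(im,cv2.COLOR_RGB2HSV)
def roi(m,u0,u1,v0,v1):
    o=np.zeros(m.shape,np.uint8); o[v0:v1,u0:u1]=m[v0:v1,u0:u1]; return o
def big(m):
    cs=cv2.findContours(m,cv2.RETR_EXTERNAL,cv2.CHAIN_APPROX_NONE)[0]; return sorted(cs,key=cv2.contourArea)[::-1]
print(hsv[204,374],hsv[206,353],hsv[197,396],hsv[165,350])
blue=roi(((hsv[...,0]>100)&(hsv[...,0]<125)&(hsv[...,1]>120)).astype(np.uint8),325,425,157,245)
pale=roi(((hsv[...,2]>130)&(hsv[...,1]<100)).astype(np.uint8),362,388,180,228)
grn=roi(((hsv[...,0]>60)&(hsv[...,0]<90)&(hsv[...,1]>110)&(hsv[...,2]>60)).astype(np.uint8),252,300,160,215)
def rect(cn,z,name):
    P=np.array([plane(c,p[0],z)[:2] for p in cn],np.float32)
    r=cv2.minAreaRect(P); b=cv2.boxPoints(r)
    print(name,"c",r[0],"size",r[1],"ang",r[2]); print(np.round(b,4).tolist())
rect(big(pale)[0],.012,"bar"); rect(big(blue)[0],.055,"bin")
for k in big(pale)[:3]: print(cv2.boundingRect(k))
for k in big(grn)[:4]:
    if cv2.contourArea(k)>3:
        m=np.zeros(grn.shape,np.uint8); cv2.drawContours(m,[k],-1,1,-1); q=W[m>0]; print("green",cv2.boundingRect(k),cv2.contourArea(k),np.nanmedian(q,0),np.nanmin(q,0),np.nanmax(q,0))
print("barz",np.nanmedian(W[195:215,372:377].reshape(-1,3),0), "chisel",W[206,353],"bolt",W[197,396])
cr=lambda u,v,w,h:cv2.resize(im[v:v+h,u:u+w],None,fx=6,fy=6,interpolation=cv2.INTER_CUBIC)
a=cr(250,155,60,65);b=cr(335,165,70,65); save("crop1",np.hstack([a,b]))
s=cam("side"); x=s[0]["color"][170:290,270:400]; save("crop2",cv2.resize(x,None,fx=5.,fy=5.,interpolation=cv2.INTER_CUBIC)[:600])
```

```text
[ 19  36 238] [165  24 107] [ 15  21 193] [ 14  60 127]
bar c (0.5515180826187134, -0.22885605692863464) size (0.12248965352773666, 0.0338822677731514) ang 15.776605606079102
[[0.4880000054836273, -0.22920000553131104], [0.49720001220703125, -0.26179999113082886], [0.6151000261306763, -0.22849999368190765], [0.6057999730110168, -0.19589999318122864]]
bin c (0.5569687485694885, -0.2306152880191803) size (0.21484847366809845, 0.27329757809638977) ang 13.82140827178955
[[0.41999998688697815, -0.12359999865293503], [0.4853000044822693, -0.3889999985694885], [0.6938999891281128, -0.3375999927520752], [0.628600001335144, -0.0723000019788742]]
(366, 188, 17, 34)
(366, 224, 7, 4)
(377, 180, 7, 2)
barz [ 0.54967648 -0.22897144  0.01234128] chisel [ 0.54308636 -0.15157414  0.01741304] bolt [ 0.57768212 -0.30903979  0.01772329]
```

View pics/crop1.png

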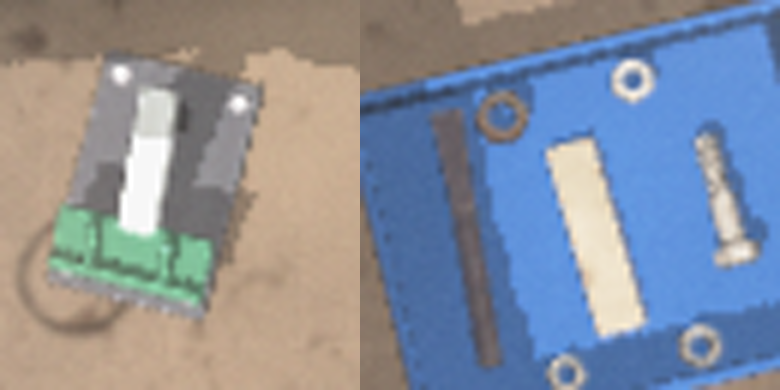

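View pics/crop2.png

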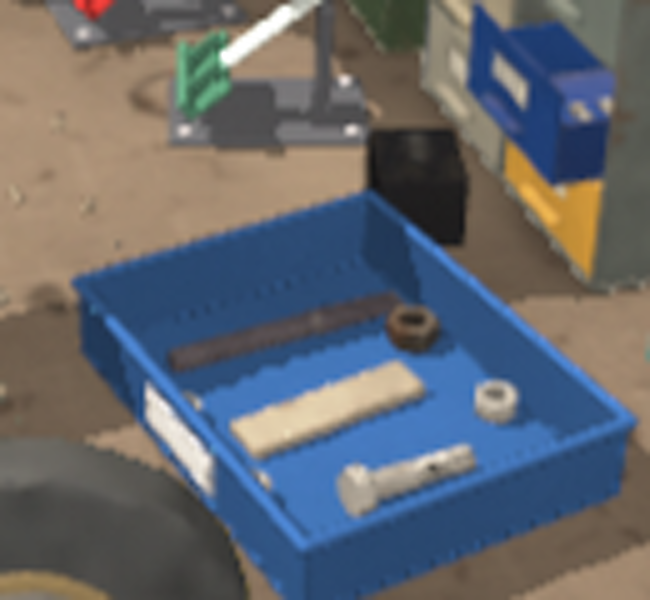

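The crops confirm the target. The pale flat bar without a hole is at (374,204), in the bin's middle place. The dark long piece at (353,206) is the chisel and the hex-headed one at (396,197) is the bolt. In the left crop the green rest opens toward the robot, with its ledge low at about (271,199) and its bare white strip running up to (276,171). Next I measure the rest.

Run:
```python
from h import *
c=cam("top"); im=c[0]["color"]; W=cloud(c); hsv=cv2.cvtColor(im,cv2.COLOR_RGB2HSV)
print(hsv[198,272],hsv[185,274],hsv[203,262])
R=np.zeros(im.shape[:2],bool); R[160:212,255:297]=1
g=R&(hsv[...,0]>50)&(hsv[...,0]<95)&(hsv[...,1]>70)
w=R&(hsv[...,1]<40)&(hsv[...,2]>170)&(W[...,2]>.03)
for n,m in(("green",g),("strip",w)):
    q=W[m]; q=q[np.isfinite(q[:,0])]; print(n,m.sum(),q.min(0),q.max(0),np.median(q,0))
    if n=="strip":
        ce=q.mean(0); u,s,v=np.linalg.svd(q-ce); print("normal",v[2],"rms",s[2]/len(q)**.5,"long",v[0],np.degrees(np.arctan2(v[0][1],v[0][0])),"slope",np.degrees(np.arcsin(abs(v[0][2]))))
# full rest footprint: non-bench in region (dark base + others): use dark grey low saturation
b=(R&((hsv[...,1]<60)|g)).astype(np.uint8); b=cv2.morphologyEx(b,cv2.MORPH_OPEN,np.ones((2,2)))
k=max(cv2.findContours(b,cv2.RETR_EXTERNAL,cv2.CHAIN_APPROX_NONE)[0],key=cv2.contourArea)
for z in(0.008,):
    P=np.array([plane(c,p[0],z)[:2] for p in k],np.float32); r=cv2.minAreaRect(P); print("base",r,cv2.boxPoints(r).round(4).tolist())
# green front-edge line
if g.any():
    vu=np.argwhere(g); k=np.array([plane(c,(u,v),.04)[:2] for v,u in vu],np.float32); r=cv2.minAreaRect(k); print("greenrect",r)
# side view: strip & green with depth
s=cam("side"); hs=cv2.cvtColor(s[0]["color"],cv2.COLOR_RGB2HSV); Ws=cloud(s)
R=np.zeros(im.shape[:2],bool); R[165:202,300:345]=1
gs=R&(hs[...,0]>50)&(hs[...,0]<95)&(hs[...,1]>70); ws=R&(hs[...,1]<40)&(hs[...,2]>190)
for n,m in(("sgreen",gs),("sstrip",ws)):
    q=Ws[m]; q=q[np.isfinite(q[:,0])]; print(n,m.sum(),q.min(0),q.max(0),np.median(q,0))
```

```text
[ 72  84 195] [  0   0 247] [ 15  51 165]
green 181 [0.54571455 0.09942967 0.02233812] [0.59558909 0.19108526 0.05946429] [0.57137298 0.14011976 0.04030471]
strip 147 [0.58439256 0.11792119 0.04099452] [0.65904935 0.15069111 0.11557344] [0.6224669  0.13402191 0.08084217]
normal [ 0.57853871 -0.35340753 -0.73511637] rms 0.0036119259049368028 long [-0.72919027  0.17973887 -0.6602844 ] 166.15313456736317 slope 41.32156645336561
base ((0.6149854063987732, 0.1306605339050293), (0.10527657717466354, 0.15564873814582825), 74.9843978881836) [[0.526199996471405, 0.10000000149011612], [0.6765000224113464, 0.059700001031160355], [0.7038000226020813, 0.16130000352859497], [0.5534999966621399, 0.20170000195503235]]
greenrect ((0.570966362953186, 0.14560770988464355), (0.09195005148649216, 0.03616355359554291), 76.43718719482422)
sgreen 123 [0.5426327  0.09139977 0.00534013] [0.59249958 0.18486116 0.05659887] [0.56487469 0.12085368 0.03971155]
sstrip 81 [ 0.54379837  0.08053638 -0.00425077] [0.6869628  0.28456669 0.10507317] [0.61474452 0.13074711 0.0617951 ]
```

The measurements hold up:
- **Bar:** reads 122×34 mm at z 0.012.
- **Bin:** reads 215×273 mm.
- **Rest:** slope about 41° against 40° stated, base 155×105 mm, yaw about -14.5°.

Next I work out the first move.

```bash
cat >> h.py <<'E'
from scipy.spatial.transform import Rotation as Ro
def tool(yaw,tilt=0):
    """tool z down, x at yaw(deg); tilt: tool z leans toward -x of tool (deg)"""
    return Ro.from_euler('z',yaw,degrees=True)*Ro.from_euler('x',180,degrees=True)*Ro.from_euler('y',-tilt,degrees=True)
def go(p,R,verbose=True):
    s=ctrl.sense(); q=np.array(s["eef_rot"]); Rc=Ro.from_quat(q[[1,2,3,0]])
    sl=Rc.inv().apply(np.array(p)-s["ee_pos"]); tw=(Rc.inv()*R).as_rotvec(degrees=True)/45
    print("slide",sl.round(4).tolist(),"twist",tw.round(4).tolist(),"| pos",np.round(s["ee_pos"],4),"t",round(s["t"],2),"w",round(s["grip_width"],4),"q",np.round(s["qpos"],2))
E
python3 - <<'E'
from h import *
R=tool(195.7); print(R.as_matrix().round(3)); print(tool(165.5,40).as_matrix().round(3))
go([.5515,-.229,.25],R)
E
```

```text
[[-0.963 -0.271 -0.   ]
 [-0.271  0.963  0.   ]
 [ 0.     0.    -1.   ]]
[[-0.742  0.25   0.622]
 [ 0.192  0.968 -0.161]
 [-0.643  0.    -0.766]]
slide [-0.5963, -0.6174, -0.0445] twist [-0.0007, -0.0003, -0.9191] | pos [0.2813 0.5857 0.2052] t 0.3 w 0.0942 q [-1.19  0.63  0.04  1.52 -0.03  1.   -0.02]
```

Emit:
move_arm(slide=[[-0.1, -0.1, -0.05], [-0.596, -0.617, -0.0445], [-0.596, -0.617, -0.0445], [-0.596, -0.617, -0.0445], [-0.596, -0.617, -0.0445], [-0.596, -0.617, -0.0445], [-0.596, -0.617, -0.0445], [-0.596, -0.617, -0.0445], [-0.596, -0.617, -0.0445], [-0.596, -0.617, -0.0445], [-0.596, -0.617, -0.0445], [-0.596, -0.617, -0.0445]], twist=[[0, 0, -0.1], [0, 0, -0.919], [0, 0, -0.919], [0, 0, -0.919], [0, 0, -0.919], [0, 0, -0.919], [0, 0, -0.919], [0, 0, -0.919], [0, 0, -0.919], [0, 0, -0.919], [0, 0, -0.919], [0, 0, -0.919]], fingers=[-1, -1, -1, -1, -1, -1, -1, -1, -1, -1, -1, -1])

```text
t: 1.3
ee_pos: [0.4386, 0.112, 0.2369]
eef_rot: [0.0, -0.137, 0.991, 0.0]
ft_force: [0.6, 0.6, -0.5]
grip_width: 0.0943
grip_force: 0.0
```

Run:
```python
from h import *
go([.5515,-.229,.25],tool(195.7))
```

```text
slide [-0.0164, -0.3589, -0.0132] twist [0.0001, 0.0009, 0.0] | pos [0.4386 0.112  0.2369] t 1.3 w 0.0943 q [-0.24  0.31 -0.09  2.    0.04  0.84  1.49]
```

Emit:
move_arm(slide=[[-0.016, -0.359, -0.013], [-0.016, -0.359, -0.013], [-0.016, -0.359, -0.013], [-0.016, -0.359, -0.013], [-0.016, -0.359, -0.013], [-0.016, -0.359, -0.013], [-0.016, -0.359, -0.013], [-0.016, -0.359, -0.013], [-0.016, -0.359, -0.013], [-0.016, -0.359, -0.013], [-0.016, -0.359, -0.013], [-0.016, -0.359, -0.013]], twist=[[0, 0, 0], [0, 0, 0], [0, 0, 0], [0, 0, 0], [0, 0, 0], [0, 0, 0], [0, 0, 0], [0, 0, 0], [0, 0, 0], [0, 0, 0], [0, 0, 0], [0, 0, 0]], fingers=[-1, -1, -1, -0.28, -0.28, -0.28, -0.28, -0.28, -0.28, -0.28, -0.28, -0.28])

```text
t: 2.3
ee_pos: [0.5505, -0.2259, 0.2492]
eef_rot: [-0.0, -0.137, 0.991, 0.001]
ft_force: [-0.5, 0.5, -0.6]
grip_width: 0.0603
grip_force: 0.0
```

Run:
```python
from h import *
go([.5515,-.229,.06],tool(195.7)); go([.5515,-.229,.0065],tool(195.7))
```

```text
slide [-0.0002, -0.0035, 0.1891] twist [0.002, -0.0004, 0.0009] | pos [ 0.5505 -0.2259  0.2492] t 2.3 w 0.0603 q [ 0.34  0.5   0.    1.62 -0.    1.02  2.19]
slide [-0.0002, -0.0036, 0.2426] twist [0.002, -0.0004, 0.0009] | pos [ 0.5505 -0.2259  0.2492] t 2.3 w 0.0603 q [ 0.34  0.5   0.    1.62 -0.    1.02  2.19]
```

Emit:
move_arm(slide=[[0, -0.002, 0.04], [0, -0.002, 0.08], [0, -0.002, 0.12], [0, -0.002, 0.15], [0, -0.002, 0.18], [0, -0.002, 0.2], [0, -0.002, 0.21], [0, -0.002, 0.21], [0, -0.002, 0.21]], twist=[[0, 0, 0], [0, 0, 0], [0, 0, 0], [0, 0, 0], [0, 0, 0], [0, 0, 0], [0, 0, 0], [0, 0, 0], [0, 0, 0]], fingers=[-0.28, -0.28, -0.28, -0.28, -0.28, -0.28, -0.28, -0.28, -0.28])

```text
t: 3.05
ee_pos: [0.5518, -0.2281, 0.04]
eef_rot: [0.0, -0.137, 0.991, 0.0]
ft_force: [-0.2, 0.2, 0.0]
grip_width: 0.0603
grip_force: 0.0
```

Run:
```python
from h import *
go([.5515,-.229,.0065],tool(195.7))
c=cam("side"); save("s1",cv2.resize(c[0]["color"][170:290,270:400],None,fx=4.6,fy=4.6,interpolation=cv2.INTER_CUBIC))
```

```text
slide [0.0005, -0.0008, 0.0335] twist [0.0004, 0.0006, 0.0019] | pos [ 0.5518 -0.2281  0.04  ] t 3.05 w 0.0603 q [ 0.35  0.77 -0.    1.8   0.01  0.57  2.19]
```

View pics/s1.png

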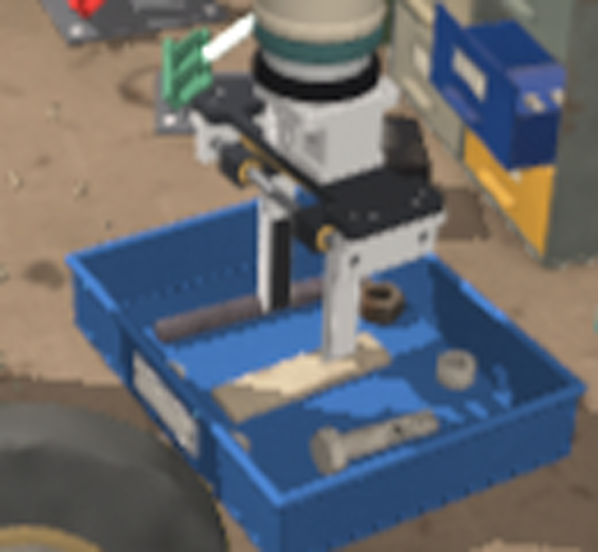

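The fingers (crop 275,300 and 340,350) straddle the bar's middle and are clear of the chisel and bolt. Next I descend and close.

Emit:
move_arm(slide=[[0, -0.001, 0.015], [0, -0.001, 0.025], [0, -0.001, 0.033], [0, -0.001, 0.034], [0, -0.001, 0.034], [0, -0.001, 0.034], [0, -0.001, 0.034], [0, -0.001, 0.034], [0, -0.001, 0.034], [0, -0.001, 0.034], [0, -0.001, 0.034], [0, -0.001, 0.034]], twist=[[0, 0, 0], [0, 0, 0], [0, 0, 0], [0, 0, 0], [0, 0, 0], [0, 0, 0], [0, 0, 0], [0, 0, 0], [0, 0, 0], [0, 0, 0], [0, 0, 0], [0, 0, 0]], fingers=[-0.28, -0.28, -0.28, -0.28, -0.28, 1, 1, 1, 1, 1, 1, 1])

```text
t: 4.1
ee_pos: [0.5517, -0.2302, 0.0058]
eef_rot: [0.0, -0.137, 0.991, -0.0]
ft_force: [0.8, 0.0, 1.8]
grip_width: 0.0295
grip_force: 30.0
```

Emit:
move_arm(slide=[[0, 0, -0.01], [0, 0, -0.03], [0, 0, -0.06], [0, 0, -0.1], [0, 0, -0.14], [0, 0, -0.18], [0, 0, -0.22], [0, 0, -0.25], [0, 0, -0.25], [0, 0, -0.25]], twist=[[0, 0, 0], [0, 0, 0], [0, 0, 0], [0, 0, 0], [0, 0, 0], [0, 0, 0], [0, 0, 0], [0, 0, 0], [0, 0, 0], [0, 0, 0]], fingers=[1, 1, 1, 1, 1, 1, 1, 1, 1, 1])

```text
t: 4.93
ee_pos: [0.5522, -0.2304, 0.2576]
eef_rot: [0.002, -0.137, 0.991, -0.001]
ft_force: [-0.7, 0.4, -3.0]
grip_width: 0.0293
grip_force: 30.0
```

```bash
cat > rest.py <<'E'
from h import *
def ray(c,uv):
    d,K,R,t=c; C=-R.T@t; r=R.T@np.linalg.inv(K)@np.array([uv[0],uv[1],1.]); return C,r
F0=np.array([.5617,.1445,.03]); yaw=np.radians(-14.5)
c=cam("top"); im=c[0]["color"]; hsv=cv2.cvtColor(im,cv2.COLOR_RGB2HSV).astype(int)
Rf=(Ro.from_euler('z',-14.5,degrees=True)*Ro.from_euler('y',-40,degrees=True)).as_matrix()
def face(c,uv,h=0):  # face coords of ray hit on plane z_face=h
    C,r=ray(c,uv); o=F0+Rf[:,2]*h; l=((o-C)@Rf[:,2])/(r@Rf[:,2]); return Rf.T@(C+l*r-F0)
if __name__=="__main__":
    for v in range(170,204):
        row=hsv[v,255:300]; w=((row[:,1]<45)&(row[:,2]>150)); g=((row[:,0]>50)&(row[:,0]<95)&(row[:,1]>60))
        o=[v]
        for m,h in((w,0),(g,.006)):
            idx=np.flatnonzero(m)+255
            if len(idx)>2:
                a,b=face(c,(idx[0]-.5,v),h),face(c,(idx[-1]+.5,v),h); o+=["x%.0f y%.1f..%.1f n%d"%((a[0]+b[0])*500,b[1]*1e3,a[1]*1e3,len(idx))]
            else:o+=["-"]
        print(*o,sep=" | ")
    go([.5515,-.229,.25],tool(195.7))
    K=cv2.resize(im[150:240,240:380],None,fx=5,fy=5,interpolation=cv2.INTER_CUBIC)
    for x,y in((0,0),(.03,.02),(.03,-.02),(.125,0),(0,.048),(0,-.048)):
        P=F0+Rf@np.array([x,y,0]); p=c[1]@(c[2]@P+c[3]); p=p[:2]/p[2]; cv2.circle(K,(int((p[0]-240+.5)*5),int((p[1]-150+.5)*5)),3,(255,0,255),-1)
    save("r1",K)
E
python3 rest.py
```

```text
170 | x124 y-3.1..42.1 n7 | -
171 | x130 y-45.0..17.1 n10 | -
172 | x123 y-52.6..44.3 n13 | -
173 | x118 y-49.9..43.7 n13 | -
174 | x108 y-9.2..43.1 n9 | -
175 | x107 y-6.4..18.0 n7 | -
176 | x99 y-7.0..45.4 n8 | -
177 | x95 y-7.7..44.8 n8 | -
178 | x90 y-8.4..44.2 n8 | -
179 | x91 y-9.1..15.5 n7 | -
180 | x82 y-9.7..46.6 n9 | -
181 | x82 y-10.4..17.7 n8 | -
182 | x73 y-7.6..45.3 n8 | -
183 | x75 y-50.2..48.3 n10 | -
184 | x64 y-8.9..47.7 n8 | -
185 | x60 y-9.6..47.1 n8 | -
186 | x56 y-10.3..46.5 n9 | -
187 | x51 y-7.4..49.4 n8 | -
188 | x46 y-8.1..48.8 n8 | -
189 | x42 y-8.8..51.8 n8 | -
190 | x37 y-9.5..54.8 n8 | x35 y32.3..50.2 n5
191 | x33 y-10.2..54.2 n8 | x33 y17.4..49.6 n8
192 | x28 y-7.3..53.6 n7 | x29 y16.8..49.0 n8
193 | x30 y-8.0..9.9 n5 | x29 y-15.8..48.4 n11
194 | - | x27 y-30.7..47.8 n18
195 | - | x25 y-42.0..47.1 n24
196 | - | x21 y-42.7..46.5 n24
197 | - | x17 y-43.4..38.7 n21
198 | - | x11 y-44.2..48.9 n19
199 | - | x8 y-44.9..44.7 n21
200 | x-15 y37.8..52.3 n4 | x5 y-45.6..33.2 n20
201 | x-17 y22.6..51.7 n6 | x3 y-42.8..18.1 n17
202 | x-18 y7.5..43.8 n5 | x1 y-43.5..3.0 n13
203 | x-18 y-7.7..28.6 n4 | x-2 y-44.3..-8.5 n10
slide [-0.0008, 0.0007, 0.0056] twist [0.0004, -0.0003, -0.0001] | pos [ 0.551  -0.2299  0.2556] t 4.98 w 0.0298 q [ 0.35  0.5   0.    1.61 -0.    1.03  2.19]
```

View pics/r1.png

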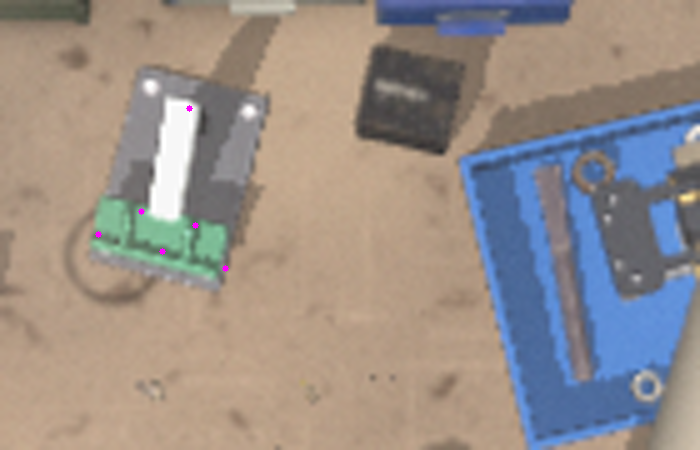

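The overlay (magenta) sits about 1 px right of the rest's true midline: strip centre (175,160), cheek middle (161,220). So I shift the face origin about 2.2 mm in +y and set yaw to -13.7°, which agrees with the strip depth fit. The strip's depth points then lie on the slope plane to within 1 mm.

```bash
cat >> h.py <<'E'
F0=np.array([.5622,.1466,.03]); Rf=(Ro.from_euler('z',-13.7,degrees=True)*Ro.from_euler('y',-40,degrees=True)).as_matrix(); RT=tool(166.3,40)
def fp(x,y,z): return F0+Rf@np.array([x,y,z])
def now(): 
    s=ctrl.sense(); print("face coords mm",((np.array(s["ee_pos"])-F0)@Rf*1e3).round(1),"force in face axes",(np.array(s["ft_force"])@Rf).round(1),"grip",s["grip_force"],s["grip_width"])
E
python3 - <<'E'
from h import *
print(fp(.075,0,.13)); go(fp(.075,0,.13),RT)
E
```

```text
[0.53683377 0.15278362 0.17779485]
slide [-0.0899, 0.3722, 0.0779] twist [0.2282, -0.8694, 0.6262] | pos [ 0.551  -0.2299  0.2556] t 4.98 w 0.0298 q [ 0.35  0.5   0.    1.61 -0.    1.03  2.19]
```

Emit:
move_arm(slide=[[-0.01, 0.03, 0], [-0.02, 0.06, 0], [-0.03, 0.09, 0], [-0.04, 0.13, 0], [-0.05, 0.17, 0], [-0.06, 0.21, 0], [-0.07, 0.25, 0], [-0.08, 0.29, 0], [-0.09, 0.33, 0], [-0.09, 0.36, 0], [-0.09, 0.372, 0], [-0.09, 0.372, 0]], twist=[[0.02, -0.07, 0.05], [0.04, -0.16, 0.11], [0.06, -0.24, 0.17], [0.08, -0.32, 0.23], [0.1, -0.4, 0.29], [0.13, -0.48, 0.35], [0.15, -0.57, 0.41], [0.17, -0.65, 0.47], [0.19, -0.73, 0.53], [0.21, -0.81, 0.59], [0.228, -0.869, 0.626], [0.228, -0.869, 0.626]], fingers=[1, 1, 1, 1, 1, 1, 1, 1, 1, 1, 1, 1])

```text
t: 5.98
ee_pos: [0.5475, 0.0298, 0.2507]
eef_rot: [0.262, 0.066, 0.961, -0.059]
ft_force: [0.0, -0.3, -2.5]
grip_width: 0.0296
grip_force: 30.0
```

Run:
```python
from h import *
go(fp(.075,0,.13),RT);now()
```

```text
slide [0.0582, 0.125, 0.039] twist [-0.0219, -0.199, 0.1407] | pos [0.5475 0.0298 0.2507] t 5.98 w 0.0296 q [-0.57  0.26  0.32  2.25  0.86  0.26  0.37]
face coords mm [ 152.1 -116.9  160.5] force in face axes [-1.5 -0.3 -2. ] grip 29.996718764305115 0.02961611127702927
```

Emit:
move_arm(slide=[[0.058, 0.125, 0.039], [0.058, 0.125, 0.039], [0.058, 0.125, 0.039], [0.058, 0.125, 0.039], [0.058, 0.125, 0.039], [0.058, 0.125, 0.039], [0.058, 0.125, 0.039], [0.058, 0.125, 0.039]], twist=[[-0.022, -0.199, 0.141], [-0.022, -0.199, 0.141], [-0.022, -0.199, 0.141], [-0.022, -0.199, 0.141], [-0.022, -0.199, 0.141], [-0.022, -0.199, 0.141], [-0.022, -0.199, 0.141], [-0.022, -0.199, 0.141]], fingers=[1, 1, 1, 1, 1, 1, 1, 1])

```text
t: 6.65
ee_pos: [0.5408, 0.0829, 0.2069]
eef_rot: [0.337, 0.113, 0.933, -0.048]
ft_force: [-0.0, -0.2, -1.7]
grip_width: 0.0293
grip_force: 30.0
```

Run:
```python
from h import *
go(fp(.075,0,.13),RT);now()
```

```text
slide [0.0341, 0.0672, 0.0083] twist [-0.0183, -0.0043, 0.0044] | pos [0.5408 0.0829 0.2069] t 6.65 w 0.0293 q [-0.65  0.39  0.18  2.41  1.99  0.44 -1.1 ]
face coords mm [109.4 -67.  139.2] force in face axes [-1.1 -0.2 -1.3] grip 29.995640516281128 0.02930724891439905
```

Emit:
move_arm(slide=[[0.034, 0.067, 0.008], [0.034, 0.067, 0.008], [0.034, 0.067, 0.008], [0.034, 0.067, 0.008], [0.034, 0.067, 0.008], [0.034, 0.067, 0.008], [0.034, 0.067, 0.008], [0.034, 0.067, 0.008]], twist=[[-0.018, -0.004, 0.004], [-0.018, -0.004, 0.004], [-0.018, -0.004, 0.004], [-0.018, -0.004, 0.004], [-0.018, -0.004, 0.004], [-0.018, -0.004, 0.004], [-0.018, -0.004, 0.004], [-0.018, -0.004, 0.004]], fingers=[1, 1, 1, 1, 1, 1, 1, 1])

```text
t: 7.32
ee_pos: [0.538, 0.1533, 0.1799]
eef_rot: [0.34, 0.111, 0.933, -0.04]
ft_force: [-0.6, -0.3, -2.6]
grip_width: 0.0291
grip_force: 30.0
```

Run:
```python
from h import *
go(fp(.07,0,.04),RT);now()
```

```text
slide [0.0072, -0.0009, 0.0909] twist [0.0018, 0.0014, 0.0011] | pos [0.538  0.1533 0.1799] t 7.32 w 0.0291 q [-0.77  0.48  0.12  2.37  1.9   0.51 -1.17]
face coords mm [ 77.1   0.7 130.9] force in face axes [-2.1 -0.4 -1.7] grip 29.997694194316864 0.029085423491622926
```

Reached with margin. I go down along the normal to 40 mm above the face, then look.

Emit:
move_arm(slide=[[0.002, -0.001, 0.025], [0.005, -0.001, 0.05], [0.007, -0.001, 0.07], [0.007, -0.001, 0.085], [0.007, -0.001, 0.091], [0.007, -0.001, 0.091], [0.007, -0.001, 0.091], [0.007, -0.001, 0.091]], twist=[[0.002, 0.001, 0.001], [0.002, 0.001, 0.001], [0.002, 0.001, 0.001], [0.002, 0.001, 0.001], [0.002, 0.001, 0.001], [0.002, 0.001, 0.001], [0.002, 0.001, 0.001], [0.002, 0.001, 0.001]], fingers=[1, 1, 1, 1, 1, 1, 1, 1])

```text
t: 7.98
ee_pos: [0.5892, 0.1414, 0.1061]
eef_rot: [0.34, 0.111, 0.933, -0.04]
ft_force: [-0.8, -0.1, -1.8]
grip_width: 0.0293
grip_force: 30.0
```

Run:
```python
from h import *
go(fp(.068,0,.0075),RT);now()
c=cam("side"); a=cv2.resize(c[0]["color"][140:220,270:370],(600,480),interpolation=cv2.INTER_CUBIC)
save("p1",a)
c=cam("top"); save("p2",cv2.resize(c[0]["color"][155:225,240:320],(640,560),interpolation=cv2.INTER_CUBIC))
```

```text
slide [0.002, -0.0014, 0.0331] twist [0.0022, 0.0006, 0.0017] | pos [0.5892 0.1414 0.1061] t 7.98 w 0.0293 q [-0.59  0.68  0.02  2.32  2.2   0.6  -1.4 ]
face coords mm [70.   1.4 40.7] force in face axes [-1.8 -0.3 -0.9] grip 29.99770849943161 0.029332802618998143
```

View pics/p1.png

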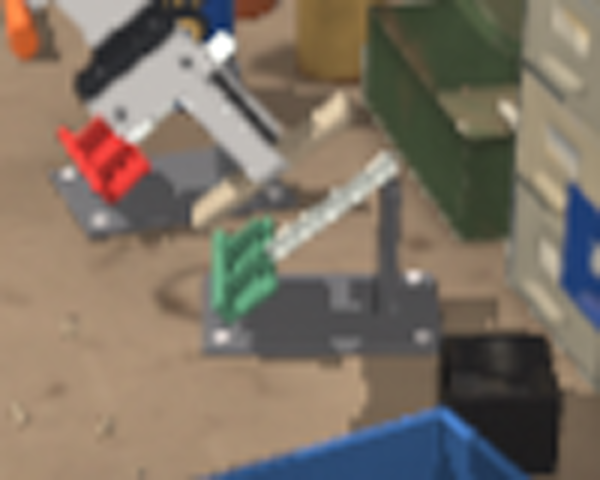

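View pics/p2.png

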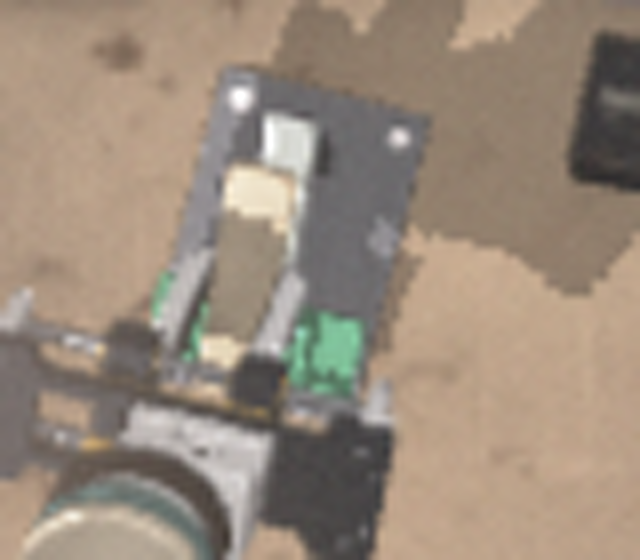

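The side view shows the held bar parallel to the strip and just above it. In the top view the bar's top end is at (260,185) and the strip's end at (290,140). I check the lateral offset at their respective heights.

Run:
```python
from h import *
c=cam("top")
def face(uv,h):
    d,K,R,t=c; C=-R.T@t; r=R.T@np.linalg.inv(K)@np.array([uv[0],uv[1],1.]); o=F0+Rf[:,2]*h; l=((o-C)@Rf[:,2])/(r@Rf[:,2]); return Rf.T@(C+l*r-F0)
im=c[0]["color"].astype(int); hsv=cv2.cvtColor(c[0]["color"],cv2.COLOR_RGB2HSV).astype(int)
for v in range(169,190):
    lo,hi=266,281; h=hsv[v,lo:hi]; bar=np.flatnonzero((h[:,1]>40)&(h[:,2]>185)&(h[:,0]<30))+lo; st=np.flatnonzero((h[:,1]<32)&(h[:,2]>150))+lo
    o=[v]
    for k,z in((bar,.0467),(st,0)):
        if len(k)>3: a,b=face((k[0]-.5,v),z),face((k[-1]+.5,v),z); o.append("%d-%d x%.0f y%.1f..%.1f mid %.1f"%(k[0],k[-1],(a[0]+b[0])*500,b[1]*1e3,a[1]*1e3,(a[1]+b[1])*500))
        else:o.append("-")
    print(*o,sep=" | ")
```

```text
169 | - | 266-275 x127 y4.4..39.1 mid 21.8
170 | - | 266-278 x124 y-6.6..38.6 mid 16.0
171 | - | 273-278 x124 y-7.2..13.6 mid 3.2
172 | - | 273-278 x120 y-7.9..13.0 mid 2.6
173 | - | 273-278 x116 y-8.5..12.4 mid 2.0
174 | - | 272-278 x111 y-9.1..15.3 mid 3.1
175 | - | 273-278 x108 y-9.7..11.2 mid 0.8
176 | 268-273 x128 y0.7..21.1 mid 10.9 | -
177 | 268-276 x126 y-10.0..20.5 mid 5.2 | -
178 | - | -
179 | - | -
180 | 268-276 x114 y-11.8..18.8 mid 3.5 | -
181 | 270-275 x111 y-9.0..11.4 mid 1.2 | -
182 | - | -
183 | - | -
184 | - | -
185 | - | -
186 | - | -
187 | - | -
188 | - | -
189 | - | -
```

The bar is about 1.4 mm too far in +y relative to the strip, which matches the tool reading. I correct it and descend.

Emit:
move_arm(slide=[[0.002, -0.002, 0.01], [0.002, -0.002, 0.02], [0.002, -0.002, 0.028], [0.002, -0.002, 0.032], [0.002, -0.002, 0.032], [0.002, -0.002, 0.032]], twist=[[0, 0, 0], [0, 0, 0], [0, 0, 0], [0, 0, 0], [0, 0, 0], [0, 0, 0]], fingers=[1, 1, 1, 1, 1, 1])

```text
t: 8.63
ee_pos: [0.6075, 0.1346, 0.0793]
eef_rot: [0.339, 0.111, 0.933, -0.041]
ft_force: [0.2, -0.1, -2.7]
grip_width: 0.0297
grip_force: 30.0
```

Run:
```python
from h import *
go(fp(.068,0,.002),RT);now()
```

```text
slide [-0.0004, 0.001, 0.0056] twist [0.0007, -0.0004, 0.0018] | pos [0.6075 0.1346 0.0793] t 8.63 w 0.0297 q [-0.54  0.74 -0.    2.29  2.27  0.63 -1.45]
face coords mm [67.6 -1.   7.6] force in face axes [-1.6 -0.  -2.2] grip 29.997814893722534 0.029692936138633965
```

Emit:
move_arm(slide=[[0, 0.001, 0.002], [0, 0.001, 0.003], [0, 0.001, 0.004], [0, 0.001, 0.005], [0, 0.001, 0.005], [0, 0.001, 0.005]], twist=[[0, 0, 0], [0, 0, 0], [0, 0, 0], [0, 0, 0], [0, 0, 0], [0, 0, 0]], fingers=[1, 1, 1, 1, 1, 1])

```text
t: 9.13
ee_pos: [0.6109, 0.135, 0.0758]
eef_rot: [0.34, 0.111, 0.933, -0.041]
ft_force: [1.1, 0.8, -1.8]
grip_width: 0.0296
grip_force: 30.0
```

Run:
```python
from h import *
now()
```

```text
face coords mm [67.8  0.3  2.9] force in face axes [-0.5  1.1 -1.9] grip 29.99777913093567 0.029568923444938094
```

Emit:
move_arm(slide=[[0, 0, 0.001], [0, 0, 0.001], [0, 0, 0.002], [0, 0, 0.002], [0, 0, 0.002]], twist=[[0, 0, 0], [0, 0, 0], [0, 0, 0], [0, 0, 0], [0, 0, 0]], fingers=[1, 1, 1, 1, 1])

```text
t: 9.55
ee_pos: [0.6121, 0.1348, 0.0743]
eef_rot: [0.34, 0.111, 0.933, -0.04]
ft_force: [-0.9, 1.0, 1.3]
grip_width: 0.0297
grip_force: 30.0
```

Run:
```python
from h import *
now()
```

```text
face coords mm [67.8  0.3  1. ] force in face axes [-0.   0.8  1.7] grip 29.99827891588211 0.02972769587134685
```

Light contact with the slope (normal force changed by about 3.6 N). Next I slide down toward the ledge.

Emit:
move_arm(slide=[[0.002, 0, 0], [0.003, 0, 0], [0.005, 0, 0], [0.006, 0, 0], [0.006, 0, 0], [0.006, 0, 0]], twist=[[0, 0, 0], [0, 0, 0], [0, 0, 0], [0, 0, 0], [0, 0, 0], [0, 0, 0]], fingers=[1, 1, 1, 1, 1, 1])

```text
t: 10.05
ee_pos: [0.6086, 0.1358, 0.0712]
eef_rot: [0.341, 0.111, 0.933, -0.04]
ft_force: [-0.7, 0.1, 5.8]
grip_width: 0.0294
grip_force: 30.0
```

Run:
```python
from h import *
now()
```

```text
face coords mm [63.   0.5  1. ] force in face axes [ 3.2 -0.   4.9] grip 30.00060349702835 0.029380892493883842
```

Emit:
move_arm(slide=[[0.001, 0, 0], [0.002, 0, 0], [0.002, 0, 0], [0.003, 0, 0], [0.003, 0, 0]], twist=[[0, 0, 0], [0, 0, 0], [0, 0, 0], [0, 0, 0], [0, 0, 0]], fingers=[1, 1, 1, 1, 1])

```text
t: 10.47
ee_pos: [0.6086, 0.1358, 0.0712]
eef_rot: [0.343, 0.112, 0.932, -0.041]
ft_force: [0.6, -0.3, 9.1]
grip_width: 0.0296
grip_force: 30.0
```

Run:
```python
from h import *
now()
```

```text
face coords mm [62.9  0.5  0.9] force in face axes [ 6.3 -0.1  6.6] grip 30.005726516246796 0.029614043630625465
```

The bar is stopped at face x 62.9 mm while the force grows, so it rests on the ledge and its z agrees with lying on the slope. I relieve the push slightly and release.

Emit:
move_arm(slide=[[-0.002, 0, 0], [-0.002, 0, 0], [-0.002, 0, 0], [-0.002, 0, 0], [-0.002, 0, 0], [-0.002, 0, 0], [-0.002, 0, 0]], twist=[[0, 0, 0], [0, 0, 0], [0, 0, 0], [0, 0, 0], [0, 0, 0], [0, 0, 0], [0, 0, 0]], fingers=[1, 1, 0.25, 0, -0.28, -0.28, -0.28])

```text
t: 11.05
ee_pos: [0.6067, 0.1359, 0.0694]
eef_rot: [0.339, 0.111, 0.933, -0.041]
ft_force: [-0.1, 0.1, -0.1]
grip_width: 0.0578
grip_force: 0.0
```

Run:
```python
from h import *
now()
```

```text
face coords mm [60.4  0.2  0.7] force in face axes [-0.1  0.1  0.1] grip 0.0 0.05782377951070106
```

Free of contact. I retreat along the normal.

Emit:
move_arm(slide=[[0, 0, -0.01], [0, 0, -0.03], [0, 0, -0.06], [0, 0, -0.09], [0, 0, -0.12], [0, 0, -0.15], [0, 0, -0.17], [0, 0, -0.17], [0, 0, -0.17]], twist=[[0, 0, 0], [0, 0, 0], [0, 0, 0], [0, 0, 0], [0, 0, 0], [0, 0, 0], [0, 0, 0], [0, 0, 0], [0, 0, 0]], fingers=[-0.28, -0.28, -0.28, -0.28, -0.28, -0.28, -0.28, -0.28, -0.28])

```text
t: 11.8
ee_pos: [0.5004, 0.1628, 0.2009]
eef_rot: [0.34, 0.111, 0.933, -0.039]
ft_force: [-0.7, 0.9, 0.0]
grip_width: 0.0598
grip_force: 0.0
```

Run:
```python
from h import *
now()
a=cv2.resize(cam("side")[0]["color"][150:290,275:400],(536,600),interpolation=cv2.INTER_CUBIC)
b=cv2.resize(cam("top")[0]["color"][160:220,250:300],(260,312),interpolation=cv2.INTER_CUBIC)
o=np.zeros((600,796,3),np.uint8); o[:,:536]=a; o[:312,536:]=b; save("end",o)
```

```text
face coords mm [ 61.    1.1 172. ] force in face axes [-0.7  0.7  0.6] grip 0.0 0.05977917070156088
```

View pics/end.png

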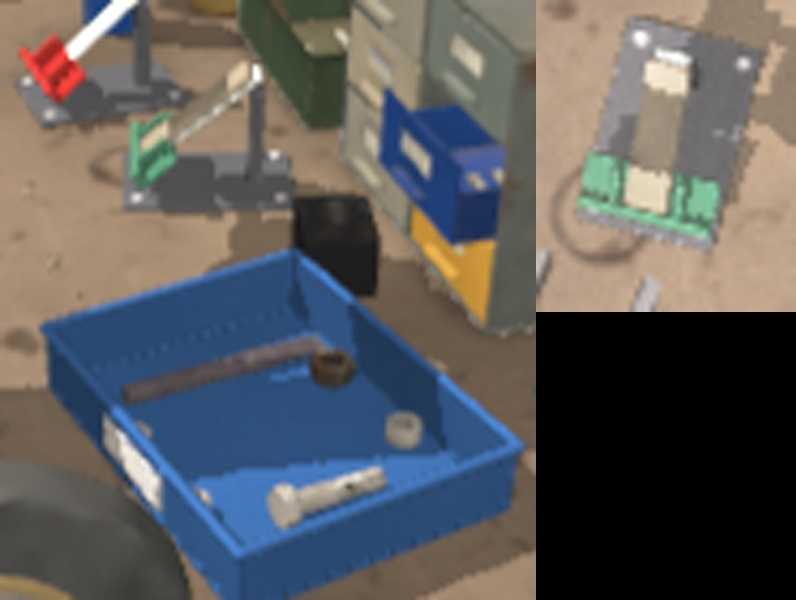

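The bar lies flat on the green rest, between the cheeks and down at the ledge (right crop, 648,190). About 5 mm of strip shows above it, as expected. The other parts are still in the bin, and the black box has not moved.

```bash
python3 -c "
from plant import ctrl; print(ctrl.finish_job())"
```

```text
the job is handed in; nothing more can be done
None
```

The flat bar is seated on the green rest, flat between the cheeks with its lower end against the ledge, and I handed the job in at about 12 s of robot time; the handover call returned no verdict.

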